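Put the date stamp away and latch the coding kit

TASK

Date coding is finished, so put the date stamp away: stand it upright in its empty rectangular bay in the open grey kit case, rubber face down on the case floor. Then swing the case's lid fully shut and snap the front latch home over it. Leave the tape roll and the rest of the bench as they are.

Things in the scene. Friction and masses are not known exactly. Their poses are not given: they have to be found in the camera images.
- the_stamp: Wooden date stamp, loose, about 60 g, upright on the bench left or right of the case. Block 28 (x) x 52 (y) x 26 mm high; on it a round turned handle, about 31 mm across at its widest near the top; 81 mm high in all. Origin: centre of the rubber face underneath; z up along the handle, y along the block's long side. A half turn about z makes no difference.
- coding_kit: Grey plastic case, fixed. Outside 122 (x) x 206 (y) mm; base 50 mm high, 94 mm with the lid shut; walls and floor 4 mm. Origin: centre of the underside; -x is the front (latch, robot side), +x the hinge side, z up. A dark insert, its top 22 mm above the bench, has cut-outs: ink pad at +y, pen along the back, stamp bay (empty, down to the floor) at -y.
- kit_bay (a point): Centre of the empty stamp bay, on the case floor (4 mm above the bench); axes as the case's. Bay 34 (x) x 58 (y) mm, 18 mm deep, 2 mm chamfer at its mouth. With the stamp home its origin lies here and its y along the case's y, either way round; its top then stands 35 mm above the base's rim, in the room under the shut lid.
- kit_lid_hinge (a point): Middle of the lid's hinge line at the back of the case: 64 mm behind the case's centre, 50 mm above the bench; the line runs along the case's y. Fixed.
- kit_lid (a joint): Lid angle, rad: 0 shut, grows as the front edge lifts; 1.57 upright, stop at 1.9. The lid is a hollow shell 44 mm deep, 122 x 206 mm. The hinge is stiff: the open lid stays where it is left, and about 2 N at the front edge moves it; in roughly the last 0.4 rad it may sink shut by its own weight.
- kit_lid_edge (a point): On the moving lid: middle of the upper, outer edge of its front wall. Lid shut: 125 mm in front of the hinge line and 44 mm above it (94 mm above the bench). Lid upright: 125 mm above the hinge line and 44 mm behind it; the lid's outer face is then turned away from the robot.
- kit_latch (a joint): Angle of the front latch, rad: 0 upright and home; grows as its top leans out to the case's -x; stop 0.65. Stays where it is left. Pivot along y, 70 mm in front of the case's centre, 20 mm above the bench. Pushed towards +x with the lid shut, its springy hook rides over a ridge on the lid's lip and snaps in behind it: about 5 N near its top. Upright too early, it bars the lid.
- kit_latch_top (a point): On the moving latch: its front face near the top, 42 mm from the pivot. The latch is a black plate 46 mm wide, 50 mm long, with a thumb lip flared 4 mm forward at its top and a steel hook behind it; upright, its front face is 78 mm in front of the case's centre, the lip 82 mm, 66 mm above the bench.
- tape_roll: Roll of brown packing tape, 96 mm across, 48 mm high, lying flat on the bench on the other side of the case from the stamp; origin at the centre of its underside. A bystander.
Things that resemble listed ones, but are neither listed nor needed, are in the scene too. What is meant by the the_stamp is not red, and is the smaller of those in its own colour.

How it is judged (in metres and radians):
On the way, in this order (a step that is already met when the one before it is completed fails the run):
1. the stamp stands upright in its bay on the case floor, let go, with the lid still open (x of the_stamp in the frame of kit_bay between -0.006 and 0.006 m and y of the_stamp in the frame of kit_bay between -0.006 and 0.006 m and z of the_stamp in the frame of kit_bay between -0.006 and 0.006 m and angle between the_stamp's own z axis and vertical below 0.12 rad and contact force between the fingers and the_stamp below 0.3 N and value of joint kit_lid above 0.9 rad), for 0.2 s.
2. the lid is fully shut, the latch not yet home (value of joint kit_lid below 0.04 rad and value of joint kit_latch above 0.15 rad), for 0.1 s.
3. the latch is snapped home over the shut lid (value of joint kit_latch below 0.05 rad and value of joint kit_lid below 0.03 rad), for 0.2 s.
At the end, for the whole second after the job is handed in: The stamp stands upright (within 0.12 rad) in its bay, its origin within 6 mm of the bay's point in each direction, at rest; the lid is shut (below 0.03 rad) and the latch is home (below 0.05 rad); the tape roll lies within 30 mm of where it was (all of step 3 and x of the_stamp in the frame of kit_bay between -0.006 and 0.006 m and y of the_stamp in the frame of kit_bay between -0.006 and 0.006 m and z of the_stamp in the frame of kit_bay between -0.006 and 0.006 m and angle between the_stamp's own z axis and vertical below 0.12 rad and linear speed of the_stamp below 0.02 m/s and distance of tape_roll from where it was at the start of the episode below 0.03 m); the robot touches nothing.
It fails at once if the tape roll is shoved away (30 mm or more) (distance of tape_roll from where it was at the start of the episode above 0.03 m).
It also fails if it takes over 69 s, if anything falls off the work surface, if the arm or the gripper's body presses on something with over 40 N, if the wrist force passes 120 N, or if a joint passes its speed limit or range.

ROBOT

A 6-joint arm with a two-finger parallel gripper is mounted at the origin on the work surface; the furniture and walls round the work are solid. World frame = base frame: x ahead of the robot, y to its left, z up, the work surface at z = 0. Lengths are in m, angles in degrees, forces in N, time in s.
With the tool pointing down it reaches from about 0.4 to 0.825 m from the base axis. Payload 7 kg.
Tool frame: the origin (TCP) lies on the centre line of the jaws, within the pads' length; the fingertips stand 11 mm ahead of it and the grasp point (between the pads) lies 8 mm behind it; z points along the fingers, y is the line along which they close (so a half turn about z gives the same grasp; the last joint's range is limited). The gripper opens to 88 mm and grips with 3 to 60 N. Pads are 19 mm wide; open, the fingers measure 130 mm over their backs; the gripper's body (78 mm by 193 mm) begins 47 mm behind the grasp point.
Start: joints at [-47.607, 20.546, 0.682, 0, -70.136, -16.507], TCP at [0.295, -0.607, 0.238] pointing down, gripper open.
Joint ranges: [-176.03, 176.03], [-82.01, 121.73], [-58.28, 71.71], [-173.87, 95.51], [-174.79, -0.11], [-173.66, 173.66]. Speed limits (degrees/s): [136.94, 136.94, 172.46, 180, 180, 180].

INTERFACE

Orientations are given as [roll, pitch, yaw] about the fixed x, y, z axes, in that order (R = Rz(yaw) Ry(pitch) Rx(roll)).
In Python, from plant import r, capture, camera_model, job gives the robot as it stands.
- The arm moves only by the tool drive_tool, never from a script. Its argument "increments" is a list that holds one entry, the list of rows, each a list of 5 numbers: the gripper's target within -1 to 1 (fully open at 1, half-way at 0, shut at -1), then the shift along the tool's x, y, z scaled (see below), then the turn about the tool's z scaled (see below). In form: [[[gripper, tx, ty, tz, roll], ...]]. A call has 1 to 5 rows; each row is the pose to reach, as a shift and turn from the pose commanded when the call began, along the tool's axes at that moment, turning the shorter way round; what a row does not reach only later rows make up. The controller multiplies each number of a shift by 120 mm and each number of a turn by 360 degrees. A row lasts 1/8 s, in which the tool goes at most 62.5 mm and 10.7 degrees, less where a joint would pass 70% of its speed; a pose out of reach is approached as far as the arm can. A call with a number of a shift or a turn outside -1 to 1 is refused whole. A call with a gripper value outside its range is refused whole. The fingers move at their own pace and stop on an object; "squeeze" is the grip in N (left out, the last holds). Time passes only in rows, so rows that repeat a pose let the fingers close. It gives the time, the measured TCP pose, the force, the opening and the grip force at its end, in the units of the state.
- r.get_state(): the state, without advancing time (a new reading comes with each control period).
- capture(name): name is "side" or "top"; returns the picture (400x640x3 uint8, red, green, blue); there is no depth.
- camera_model(name): a dict with "camera_matrix" (3x3 intrinsics, pixels), "rvec" (rotation vector, rad) and "tvec" (3), from world to camera coordinates, as OpenCV has them. Camera axes: x right, y down, z forward; pixel columns grow to the right and rows downward; lengths in m; the calibration is good to about 2 mm. A picture is of the moment at which its call begins. camera_model takes no time and is no camera call.
- job.close_job(): hands the job in; it is judged then, once.
The state is a dict: "time_s": time; "joints": joint angles; "qd": joint speeds; "joint_torque": joint torques, N m; "tcp_pos": TCP position; "eef_rot": TCP orientation; "contact_force": force on the tool from outside, world axes, zero at the start; "moment": the same for the moment, N m; "gripper_width": finger opening in m; "gripper_force": force on a finger pad.
Only numpy, scipy, OpenCV 4.12 (cv2) and the standard library are available. Lean on these libraries where they do the work, as an engineer would, in place of code of your own. Each camera call takes 0.05 s, during which the arm holds its last target. There are 200 camera calls.

## Working session

There is one attempt and no reset: what is moved stays moved. The work goes in short steps, Python scripts to look and compute and a tool call to move; the robot and the scene stay as the last step left them, time stands still between calls to the robot, and variables do not carry over. Pictures are saved under pics/ and viewed, at most 10 in all, crops included, and the job is handed in when it is done.

Besides the shell and the picture viewer there is one more tool, called after ">>>" as name(argument=value, ...) on one line, values as JSON. drive_tool: Moves the arm, as the interface text tells. Its arguments: {"type":"object","properties":{"increments":{"type":"array"},"squeeze":{"type":"number"}},"required":["increments"]}

```bash
mkdir -p pics; python3 - <<'E'
from plant import r,capture,camera_model
import cv2,numpy as np
s=r.get_state();print(s)
for n in("top","side"):
    im=capture(n);cv2.imwrite(f"pics/{n}0.png",im[:,:,::-1])
    m=camera_model(n);R=cv2.Rodrigues(np.array(m['rvec'],float))[0];print(n,m['camera_matrix'],-R.T@np.array(m['tvec']).ravel(),R)
E
```

```text
{'time_s': 0.0, 'joints': array([-4.76078959e+01,  2.05919507e+01,  6.32597518e-01, -1.82054230e-02,
       -7.01398958e+01, -1.65064225e+01]), 'qd': array([-0.01417954, -0.0062618 ,  0.01208955, -0.0927224 , -0.0989203 ,
       -0.11535857]), 'joint_torque': array([ 3.30801277e-04, -5.82726073e+01,  2.93056262e+01,  6.99755609e+00,
        6.77667311e-03, -1.99087417e-04]), 'tcp_pos': array([ 0.29442363, -0.60684661,  0.23661399]), 'eef_rot': array([ 1.79899978e+02, -1.17924682e-02, -1.54120508e+02]), 'contact_force': array([-0.54848375, -0.0230544 ,  0.7448862 ]), 'moment': array([-0.03092022,  0.03689683, -0.03048849]), 'gripper_force': 0.0, 'gripper_width': 0.08792168384859801}
top [[382.26011709   0.         321.99046817]
 [  0.         382.26011709 200.29651979]
 [  0.           0.           1.        ]] [ 0.40108418 -0.03415899  1.26293774] [[ 0.02868865 -0.9994398   0.01723492]
 [-0.99384833 -0.0303648  -0.10650579]
 [ 0.10696946 -0.01407339 -0.9941627 ]]
side [[407.16975839   0.         323.61276408]
 [  0.         407.16975839 198.45384621]
 [  0.           0.           1.        ]] [-0.14025922 -1.05789242  0.60700936] [[ 0.83430846 -0.55111782 -0.01409037]
 [-0.23418056 -0.33114407 -0.91405857]
 [ 0.49908802  0.76590649 -0.40533738]]
```

View pics/top0.png

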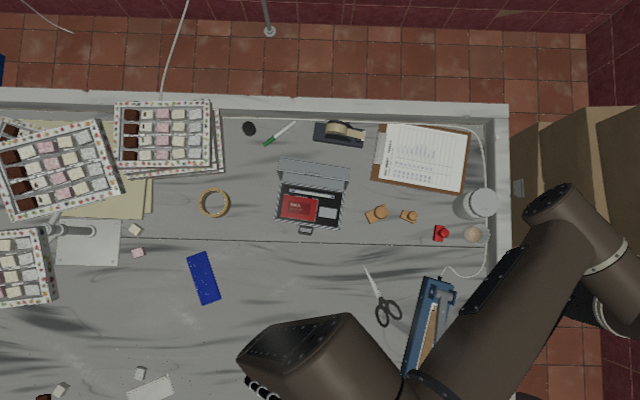

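View pics/side0.png

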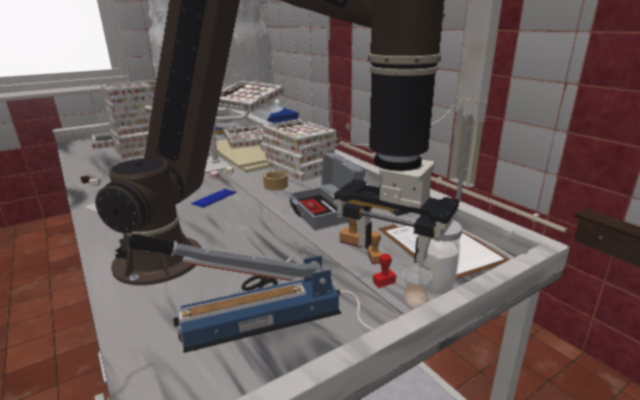

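The top view shows the open case at about (310,200), the tape roll at (214,202), wooden stamps at (377,213) and (409,216) with the right one smaller, and a red stamp at (441,233). The side view has the gripper above the right end of the bench. I'll enlarge both.

```bash
cat > h.py <<'E'
import cv2,numpy as np
from plant import r,capture,camera_model
def cm(n):
    m=camera_model(n);return np.array(m['camera_matrix']),cv2.Rodrigues(np.array(m['rvec'],float))[0],np.array(m['tvec'],float).ravel()
def unp(n,u,v,z):
    K,R,t=cm(n);d=R.T@np.linalg.solve(K,[u,v,1.]);c=-R.T@t
    return c+d*(z-c[2])/d[2]
def proj(n,P):
    K,R,t=cm(n);q=(np.atleast_2d(P)@R.T+t)@K.T;return q[:,:2]/q[:,2:]
def crop(n,f,x0,y0,w,h,k):
    im=capture(n)[y0:y0+h,x0:x0+w,::-1]
    cv2.imwrite(f"pics/{f}.png",cv2.resize(im,None,fx=k,fy=k,interpolation=cv2.INTER_CUBIC))
E
python3 - <<'E'
from h import *
crop("top","t1",265,150,160,100,5)
crop("side","s1",285,145,120,130,4.5)
E
```

```text
(no output)
```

View pics/t1.png

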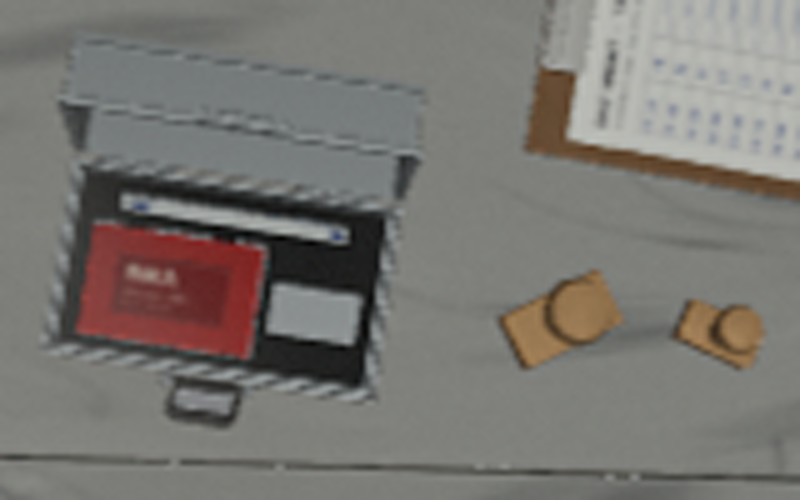

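View pics/s1.png

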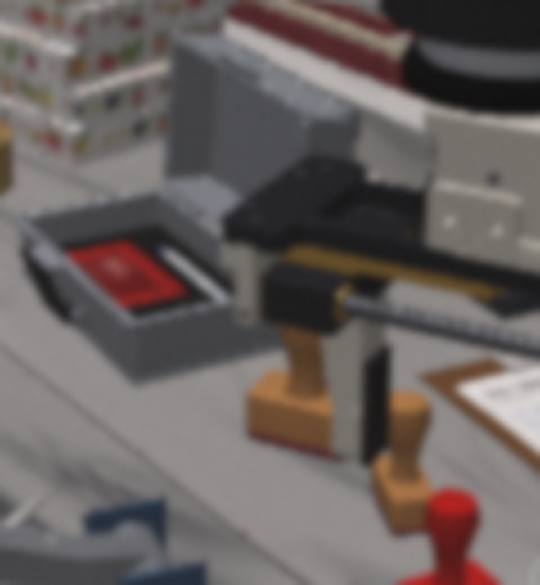

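The crop shows the base rim corners at (42,345), (375,400) at the front, the bay at (275,282)-(356,347), the latch leaning out at (203,400), and the small stamp's handle top at (741,328) with block corners (690,300), (677,332), (742,367). The lid is open, about upright.

```bash
python3 - <<'E'
from h import *
def T(x,y,z): return unp("top",265+(x+.5)/5-.5,150+(y+.5)/5-.5,z)
np.set_printoptions(precision=4,suppress=True)
from scipy.optimize import least_squares
rim={(-61,103):(42,345),(-61,-103):(375,400),(61,-103):(401,210),(61,103):(80,163)}
P=np.array([T(*p,.05)[:2] for p in rim.values()]);M=np.array(list(rim))/1000
print("rim",P)
def f(q,M,P):
    c,s=np.cos(q[2]),np.sin(q[2]);return ((M@np.array([[c,s],[-s,c]])+q[:2])-P).ravel()
a=least_squares(f,[.5,0,0],args=(M,P));print("case",a.x[:2],np.degrees(a.x[2]),a.fun*1e3)
for z in(.022,.004):
    b=np.array([T(*p,z)[:2] for p in[(275,282),(362,292),(356,347),(265,335)]]);print("bay",z,b,b.mean(0), [np.linalg.norm(b[i]-b[i-1]) for i in range(4)])
print("handle",T(741,328,.075), "block",[T(*p,.026)[:2] for p in[(690,300),(677,332),(742,367),(762,360)]],"bottom corner", T(742,367,0))
print("big",T(581,310,.09),[T(*p,.03)[:2] for p in[(500,320),(525,366),(622,318),(600,270)]])
print("lid front corners z.17",T(80,38,.175),T(425,90,.175),T(60,98,.175),T(420,155,.175))
print("latch",T(203,425,.06),T(203,425,.05), T(168,378,.05),T(240,385,.05))
E
```

```text
rim [[ 0.4686  0.1022]
 [ 0.44   -0.1098]
 [ 0.5618 -0.1236]
 [ 0.5858  0.0828]]
case [ 0.514  -0.0121] -7.344198060549715 [-1.8499 -4.3019  0.4039  3.3394 -0.458   1.52    1.904  -0.5575]
bay 0.022 [[ 0.5157 -0.0445]
 [ 0.5108 -0.1014]
 [ 0.4749 -0.0984]
 [ 0.4809 -0.039 ]] [ 0.4956 -0.0708] [np.float64(0.035201857575795914), np.float64(0.0571066938849261), np.float64(0.036115570755320785), np.float64(0.059668182010520154)]
bay 0.004 [[ 0.5173 -0.0446]
 [ 0.5124 -0.1023]
 [ 0.4759 -0.0993]
 [ 0.4821 -0.0391]] [ 0.4969 -0.0713] [np.float64(0.035712466138739386), np.float64(0.057935035594912525), np.float64(0.03663943287377725), np.float64(0.06053367851462472)]
handle [ 0.4907 -0.3361  0.075 ] block [array([ 0.5117, -0.3151]), array([ 0.4906, -0.3068]), array([ 0.4691, -0.3493]), array([ 0.474 , -0.3623])] bottom corner [ 0.4705 -0.3559  0.    ]
big [ 0.4978 -0.2331  0.09  ] [array([ 0.4946, -0.1908]), array([ 0.4654, -0.2075]), array([ 0.4983, -0.27  ]), array([ 0.5292, -0.2554])]
lid front corners z.17 [0.6398 0.0737 0.175 ] [ 0.6157 -0.1267  0.175 ] [0.6042 0.0838 0.175 ] [ 0.5776 -0.1246  0.175 ]
latch [ 0.4209 -0.0017  0.06  ] [ 0.421  -0.0014  0.05  ] [0.45   0.0217 0.05  ] [ 0.4469 -0.024   0.05  ]
```

```bash
cat >> h.py <<'E'
def inc(x,y,z,yaw):
    s=r.get_state();R=cv2.Rodrigues(np.zeros(3))[0]
    from scipy.spatial.transform import Rotation as Ro
    R=Ro.from_euler('xyz',s['eef_rot'],degrees=True).as_matrix()
    d=R.T@(np.array([x,y,z])-s['tcp_pos'])/.12
    t=-((yaw-s['eef_rot'][2]+180)%360-180)/360
    print("shift",d.round(4),"turn",round(t,4),"rows>=",np.linalg.norm(d)*.12/.0625,abs(t)*360/10.7,"t",s['time_s'])
E
python3 -c "
from h import *
inc(.4915,-.3362,.21,140)"
```

```text
shift [-2.462   1.3138  0.2259] turn 0.183 rows>= 5.375411063552567 6.157425801400579 t 0.2
```

>>> drive_tool(increments=[[[1,-0.4,0.2,0,0.03],[1,-0.7,0.4,0,0.06],[1,-1,0.55,0,0.09],[1,-1,0.55,0,0.11],[1,-1,0.55,0,0.13]]])

```text
time_s: 0.82
tcp_pos: [0.3743, -0.4948, 0.2376]
eef_rot: [180.0, -0.0, 158.9]
contact_force: [0.0, -0.4, -0.5]
gripper_width: 0.0876
gripper_force: 0.0
```

```bash
python3 -c "
from h import *
print(r.get_state()['eef_rot'])
inc(.4915,-.3362,.21,140)"
```

```text
[ 1.79991934e+02 -3.06452619e-03  1.58919260e+02]
shift [-0.436   1.5842  0.2298] turn 0.0526 rows>= 3.185515686730358 1.768155126762018 t 0.825
```

>>> drive_tool(increments=[[[1,-0.2,0.5,0.1,0.026],[1,-0.436,1,0.23,0.0526],[1,-0.436,1,0.23,0.0526]]])

```text
time_s: 1.2
tcp_pos: [0.4672, -0.3994, 0.2087]
eef_rot: [180.0, -0.1, 140.2]
contact_force: [-0.5, -0.1, 0.5]
gripper_width: 0.0879
gripper_force: 0.0
```

```bash
python3 -c "
from h import *
crop('side','s2',285,145,120,130,4.5)
inc(.4915,-.3362,.20,140)"
```

```text
shift [0.1821 0.5395 0.0748] turn 0.0009 rows>= 1.1027081506181955 0.030795015392470763 t 1.25
```

View pics/s2.png

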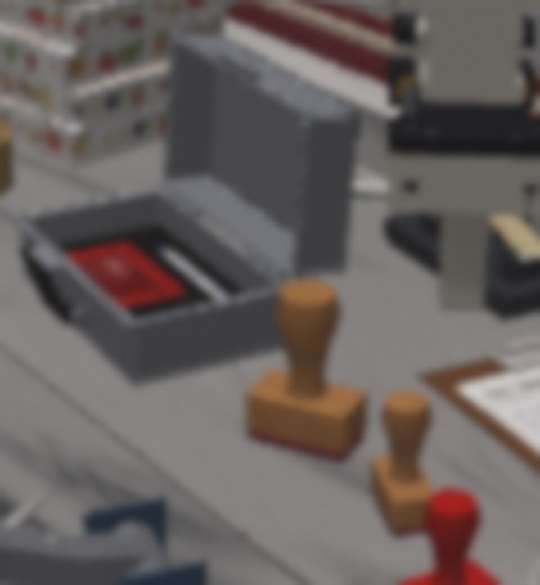

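Side crop: big wooden stamp's knob top centre about (308,292), small stamp's knob top about (407,402), case front-right corner of rim about (133,325), lid near upright. Checking positions and heights.

```bash
python3 - <<'E'
from h import *
np.set_printoptions(precision=4,suppress=True)
S=lambda p:(285+(p[0]+.5)/4.5-.5,145+(p[1]+.5)/4.5-.5)
C=lambda q:((np.array(q)-[285,145]+.5)*4.5-.5)
print("small at .079",unp("side",*S((407,402)),.079))
for h in(.09,.1,.11):print("big pred",h,C(proj("side",[.4975,-.233,h])))
c,s=np.cos(np.radians(-7.34)),np.sin(np.radians(-7.34))
def W(x,y,z):return [.514+c*x-s*y,-.0121+s*x+c*y,z]
print("rim corner FR",C(proj("side",W(-.061,-.103,.05))),"FL",C(proj("side",W(-.061,.103,.05))))
for q in(1.4,1.5,1.57,1.65,1.75,1.85):
    e=lambda y:W(.064-.125*np.cos(q)+.044*np.sin(q)- 0,y,.05+.125*np.sin(q)+.044*np.cos(q))
    i=lambda y:W(.064-.125*np.cos(q),y,.05+.125*np.sin(q))
    T=lambda P:((proj("top",P)-[265,150]+.5)*5-.5)
    print(q,"outer",C(proj("side",[e(.103),e(-.103)])).ravel(),"inner",C(proj("side",[i(.103),i(-.103)])).ravel(),"top o,i",T([e(.103),e(-.103),i(.103),i(-.103)]).ravel())
for q in(.3,.4,.5,.65):
    print(q,"latch top",T(W(-.070-.008*np.cos(q)-.046*np.sin(q),0,.02+.046*np.cos(q))))
E
```

```text
small at .079 [ 0.4933 -0.334   0.079 ]
big pred 0.09 [[309.4291 321.4   ]]
big pred 0.1 [[309.6754 307.1846]]
big pred 0.11 [[309.9235 292.8691]]
rim corner FR [[128.235  327.8693]] FL [[ 16.4406 221.9383]]
1.4 outer [185.1962  31.765  319.4062 111.4213] inner [134.6656  49.2928 263.4798 132.2703] top o,i [ 67.8812  82.1244 422.3346 138.5119  56.4402 157.9257 410.0057 214.1677]
1.5 outer [200.1305  32.8975 335.6846 112.3076] inner [149.241   45.0317 279.6008 127.1374] top o,i [ 72.144   61.2729 425.2327 117.4445  59.8184 136.4648 413.4347 192.7161]
1.57 outer [210.2835  34.6589 346.7051 114.0139] inner [159.4778  42.9739 290.8836 124.5779] top o,i [ 75.1725  47.3912 427.0777 103.3753  62.3297 121.5625 415.7427 177.7823]
1.65 outer [221.5091  37.6245 358.8423 117.0322] inner [171.1303  41.5637 303.6859 122.7059] top o,i [ 78.6497  32.3698 428.9859  88.1051  65.3231 104.7947 418.2654 160.9405]
1.75 outer [234.8706  42.7129 373.2162 122.3547] inner [185.5067  41.2139 319.4189 121.9478] top o,i [ 82.9772  15.0228 431.0514  70.3993  69.212   84.4372 421.2155 140.4349]
1.85 outer [247.3678  49.2651 386.5776 129.3194] inner [199.5297  42.4197 334.6949 122.9324] top o,i [ 87.2322  -0.5571 432.7437  54.4125  73.2148  64.9946 423.9054 120.7845]
0.3 latch top [[200.9581 420.592 ]]
0.4 latch top [[199.9859 427.0544]]
0.5 latch top [[199.0998 433.113 ]]
0.65 latch top [[197.9525 441.3023]]
```

>>> drive_tool(increments=[[[1,0.18,0.54,0.2,0.0009],[1,0.18,0.54,0.4,0.0009],[1,0.18,0.54,0.4,0.0009],[1,0.18,0.54,0.4,0.0009]]])

```text
time_s: 1.75
tcp_pos: [0.4905, -0.3397, 0.1631]
eef_rot: [-180.0, 0.1, 139.8]
contact_force: [0.5, 0.2, 0.6]
gripper_width: 0.0883
gripper_force: 0.0
```

```bash
python3 -c "
from h import *
inc(.492,-.3355,.062,140)"
```

```text
shift [0.014  0.0354 0.8423] turn -0.0005 rows>= 1.6188202740258066 0.016374516966119506 t 1.75
```

>>> drive_tool(increments=[[[1,0.014,0.035,0.3,0],[1,0.014,0.035,0.6,0],[1,0.014,0.035,0.84,0],[1,0.014,0.035,0.84,0],[1,0.014,0.035,0.84,0]]], squeeze=10)

```text
time_s: 2.38
tcp_pos: [0.4928, -0.3353, 0.0629]
eef_rot: [180.0, 0.1, 139.8]
contact_force: [-0.4, -0.1, 0.9]
gripper_width: 0.0877
gripper_force: 0.0
```

>>> drive_tool(increments=[[[-0.3,0,0,0,0],[-0.6,0,0,0,0],[-0.6,0,0,0,0],[-0.6,0,0,0,0],[-0.6,0,0,0,0]]], squeeze=10)

```text
time_s: 3.0
tcp_pos: [0.4919, -0.3341, 0.0612]
eef_rot: [-180.0, -0.0, 139.8]
contact_force: [-0.8, -0.2, -0.5]
gripper_width: 0.043
gripper_force: 0.0
```

>>> drive_tool(increments=[[[-0.7,0,0,0,0],[-0.7,0,0,0,0],[-0.7,0,0,0,0],[-0.7,0,0,0,0]]], squeeze=20)

```text
time_s: 3.5
tcp_pos: [0.4918, -0.3342, 0.0611]
eef_rot: [-180.0, -0.0, 139.8]
contact_force: [-0.2, 0.3, 0.0]
gripper_width: 0.0291
gripper_force: 20.0
```

>>> drive_tool(increments=[[[-0.7,0,0,-0.2,0],[-0.7,0,0,-0.5,0],[-0.7,0,0,-0.8,0],[-0.7,0,0,-1,0],[-0.7,0,0,-1,0]]])

```text
time_s: 4.12
tcp_pos: [0.493, -0.3346, 0.1834]
eef_rot: [179.9, 0.2, 139.8]
contact_force: [-0.1, 0.3, -0.1]
gripper_width: 0.0291
gripper_force: 20.0
```

```bash
python3 -c "
from h import *
s=r.get_state();print(s['tcp_pos'],s['gripper_width'])
crop('side','s3',325,105,110,130,4.5)
crop('top','t3',265,150,160,100,5)
inc(.496,-.071,.215,157.5)"
```

```text
[ 0.49298022 -0.33458219  0.18339451] 0.029109951049717833
shift [ 1.3861  1.6978 -0.284 ] turn -0.0491 rows>= 4.243338410757505 1.6531929132997425 t 4.225
```

View pics/s3.png

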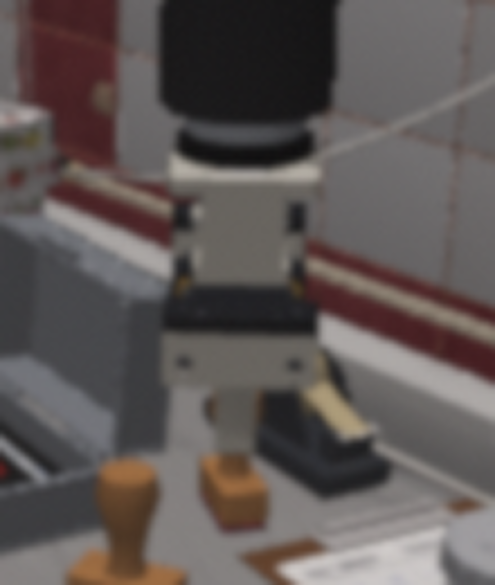

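Stamp hangs upright below the fingers, block at crop (235,490), clear of the big stamp.

>>> drive_tool(increments=[[[-0.7,0.2,0.25,-0.28,-0.01],[-0.7,0.45,0.55,-0.28,-0.02],[-0.7,0.7,0.85,-0.28,-0.035],[-0.7,0.8,1,-0.28,-0.049],[-0.7,0.8,1,-0.28,-0.049]]])

```text
time_s: 4.85
tcp_pos: [0.4956, -0.1792, 0.2138]
eef_rot: [-180.0, -0.1, 157.6]
contact_force: [-0.5, -0.3, -1.2]
gripper_width: 0.0288
gripper_force: 20.0
```

```bash
python3 -c "
from h import *
inc(.496,-.071,.185,157.5)"
```

```text
shift [0.34   0.8352 0.2403] turn 0.0003 rows>= 1.7917654884278238 0.009998047867688103 t 4.85
```

>>> drive_tool(increments=[[[-0.7,0.12,0.3,0,0],[-0.7,0.24,0.6,0.1,0],[-0.7,0.34,0.83,0.3,0],[-0.7,0.34,0.83,0.5,0],[-0.7,0.34,0.83,0.5,0]]])

```text
time_s: 5.48
tcp_pos: [0.4949, -0.0735, 0.1526]
eef_rot: [-179.8, -0.2, 157.4]
contact_force: [-0.0, 0.2, -0.1]
gripper_width: 0.029
gripper_force: 20.0
```

```bash
python3 - <<'E'
from h import *
s=r.get_state();print(s['tcp_pos'],s['gripper_width'])
crop('side','s4',285,135,90,110,5)
inc(.496,-.071,.100,157.5)
x,y,z=s['tcp_pos']
C=lambda q:((np.array(q)-[285,135]+.5)*5-.5)
for yw in(-2,-7.3,-12):
    c,sn=np.cos(np.radians(yw)),np.sin(np.radians(yw))
    print(yw,C(proj("side",[[x+c*a-sn*b,y+sn*a+c*b,z-.061] for a,b in((-.014,.026),(-.014,-.026),(.014,-.026))])).round().ravel())
E
```

```text
[ 0.4948782  -0.07353724  0.15262789] 0.029044935965652517
shift [0.0068 0.0218 0.4497] turn -0.0003 rows>= 0.8645186245241302 0.01015103905379294 t 5.525
-2 [147. 305. 189. 333. 228. 323.]
-7.3 [149. 303. 185. 333. 225. 324.]
-12 [151. 302. 181. 333. 223. 325.]
```

View pics/s4.png

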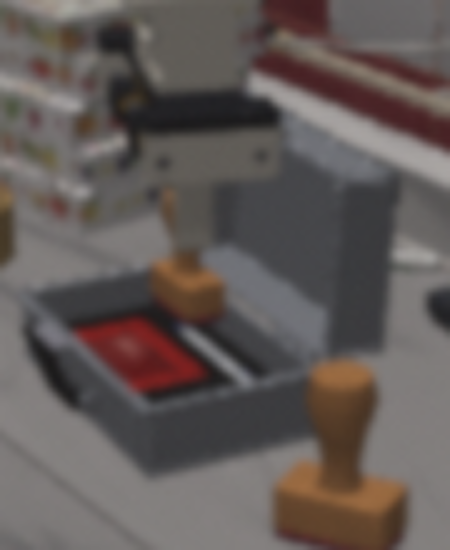

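>>> drive_tool(increments=[[[-0.7,0.007,0.02,0.2,0],[-0.7,0.007,0.02,0.4,0],[-0.7,0.007,0.02,0.48,0],[-0.7,0.007,0.02,0.48,0],[-0.7,0.007,0.02,0.48,0]]])

```text
time_s: 6.15
tcp_pos: [0.4973, -0.0705, 0.0982]
eef_rot: [180.0, 0.1, 157.5]
contact_force: [-0.4, -0.0, -0.4]
gripper_width: 0.0288
gripper_force: 20.0
```

```bash
python3 - <<'E'
from h import *
crop('side','s5',325,175,45,45,10)
crop('top','t5',265,150,160,100,5)
inc(.4963,-.071,.07,157.4)
E
```

```text
shift [ 0.0053 -0.0079  0.234 ] turn 0.0002 rows>= 0.4495842264561582 0.006051552183834816 t 6.25
```

View pics/s5.png

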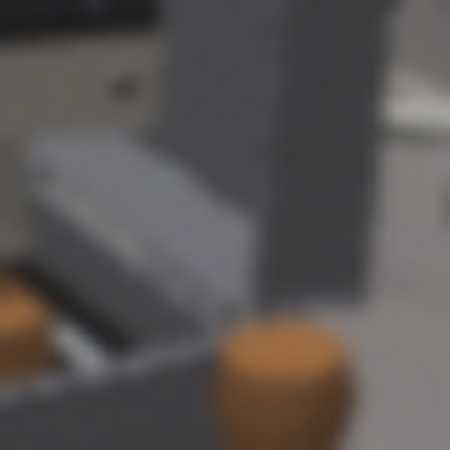

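The crop mostly shows the lid and the big stamp's knob, with my stamp's block at the far left edge, so it adds nothing. I'll descend gently while watching the force.

>>> drive_tool(increments=[[[-0.7,0.005,-0.008,0.06,0],[-0.7,0.005,-0.008,0.12,0],[-0.7,0.005,-0.008,0.17,0],[-0.7,0.005,-0.008,0.2,0],[-0.7,0.005,-0.008,0.2,0]]])

```text
time_s: 6.88
tcp_pos: [0.4955, -0.0711, 0.0727]
eef_rot: [-180.0, -0.0, 157.5]
contact_force: [-0.4, 0.3, 0.3]
gripper_width: 0.0289
gripper_force: 20.0
```

>>> drive_tool(increments=[[[-0.7,0,0,0.03,0],[-0.7,0,0,0.05,0],[-0.7,0,0,0.06,0],[-0.7,0,0,0.06,0]]])

```text
time_s: 7.38
tcp_pos: [0.4956, -0.0711, 0.0659]
eef_rot: [-180.0, -0.0, 157.5]
contact_force: [-0.0, -0.1, -0.9]
gripper_width: 0.0288
gripper_force: 20.0
```

Nearly on the floor; one more small step, then release partly.

>>> drive_tool(increments=[[[-0.7,0,0,0.01,0],[-0.7,0,0,0.01,0],[-0.3,0,0,0.01,0],[-0.1,0,0,0.01,0],[-0.1,0,0,0.01,0]]], squeeze=5)

```text
time_s: 8.0
tcp_pos: [0.4956, -0.071, 0.0647]
eef_rot: [180.0, -0.0, 157.5]
contact_force: [-0.3, -0.3, -0.3]
gripper_width: 0.0389
gripper_force: 0.0
```

>>> drive_tool(increments=[[[0,0,0,-0.2,0],[0,0,0,-0.6,0],[0,0,0,-1,0],[0,0,0,-1,0]]])

```text
time_s: 8.5
tcp_pos: [0.498, -0.0707, 0.1887]
eef_rot: [179.8, 0.4, 157.5]
contact_force: [0.3, 0.1, -0.1]
gripper_width: 0.0437
gripper_force: 0.0
```

>>> drive_tool(increments=[[[-1,-0.2,-0.5,-0.2,0],[-1,-0.4,-0.9,-0.4,0],[-1,-0.4,-0.9,-0.4,0],[-1,-0.4,-0.9,-0.4,0]]])

```text
time_s: 9.0
tcp_pos: [0.498, -0.1894, 0.2317]
eef_rot: [180.0, -0.1, 157.4]
contact_force: [-0.1, -0.9, 0.2]
gripper_width: 0.009
gripper_force: 0.0
```

```bash
python3 - <<'E'
from h import *
crop('top','t6',265,150,100,100,5)
crop('side','s6',285,135,100,100,5)
a=[cv2.imread(f'pics/{n}6.png') for n in 'ts'];cv2.imwrite('pics/c6.png',cv2.resize(np.hstack(a),(800,400)))
E
```

```text
(no output)
```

View pics/c6.png

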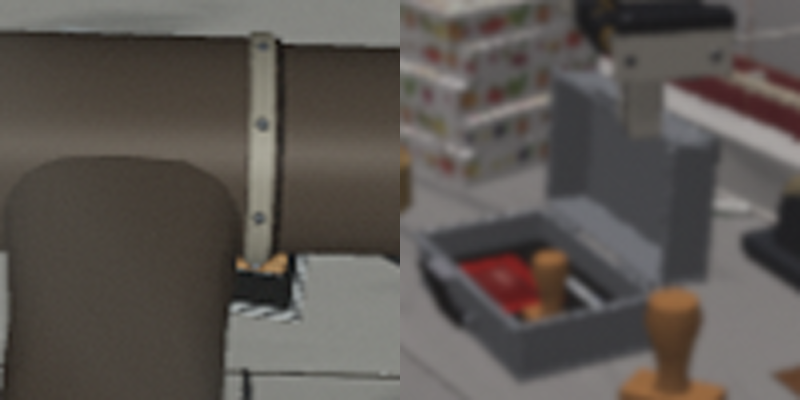

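The picture shows the stamp upright in its bay, knob at (548,270) in the right half, and the lid still open. Next I go behind the lid.

```bash
python3 - <<'E'
from h import *
print(unp("top",338,132,.04))
inc(.658,-.031,.228,172.7)
E
```

```text
[ 0.75969888 -0.0975467   0.04      ]
shift [-0.7292  1.7221  0.0288] turn -0.0422 rows>= 3.591172043219255 1.4212895539597261 t 9.1
```

>>> drive_tool(increments=[[[-1,-0.2,0.4,0,-0.02],[-1,-0.5,0.8,0.02,-0.042],[-1,-0.7,1,0.03,-0.042],[-1,-0.73,1,0.03,-0.042]]])

```text
time_s: 9.6
tcp_pos: [0.6267, -0.1092, 0.2272]
eef_rot: [-180.0, -0.1, 172.8]
contact_force: [-0.2, -0.5, 0.2]
gripper_width: 0.0005
gripper_force: 0.0
```

```bash
python3 - <<'E'
from h import *
inc(.658,-.031,.228,172.7)
E
```

```text
shift [-0.1773  0.6795 -0.0073] turn 0.0002 rows>= 1.348357542264208 0.008111876084674414 t 9.6
```

>>> drive_tool(increments=[[[-1,-0.12,0.34,0,0],[-1,-0.22,0.68,0,0],[-1,-0.22,0.68,0,0],[-1,-0.22,0.68,0.3,0],[-1,-0.22,0.68,0.58,0]]])

```text
time_s: 10.22
tcp_pos: [0.6612, -0.0343, 0.1589]
eef_rot: [180.0, 0.0, 172.6]
contact_force: [-0.4, 0.0, -0.2]
gripper_width: 0.0004
gripper_force: 0.0
```

```bash
python3 - <<'E'
from h import *
def cs(): # tcp in case frame
    s=r.get_state();t=np.radians(-7.34);c,n=np.cos(t),np.sin(t);d=s['tcp_pos'][:2]-[.514,-.0121]
    return np.array([c*d[0]+n*d[1],-n*d[0]+c*d[1],s['tcp_pos'][2]])
p=cs();print(p,r.get_state()['contact_force'])
for q in np.arange(1.7,-.01,-.1):
    X=np.array([.064-.1*np.cos(q)+.044*np.sin(q)+.0095,.05+.1*np.sin(q)+.044*np.cos(q)+.011])
    print(round(q,2),X.round(4),"sx",round((p[0]-X[0])/.12,3),"sz",round((p[2]-X[1])/.12,3))
E
```

```text
[ 0.14885634 -0.00319504  0.1588742 ] [-0.3741163   0.04916328 -0.24482308]
1.7 [0.13   0.1545] sx 0.157 sz 0.036
1.6 [0.1204 0.1597] sx 0.237 sz -0.007
1.5 [0.1103 0.1639] sx 0.321 sz -0.042
1.4 [0.0999 0.167 ] sx 0.408 sz -0.068
1.3 [0.0891 0.1691] sx 0.498 sz -0.085
1.2 [0.0783 0.1701] sx 0.588 sz -0.094
1.1 [0.0674 0.1701] sx 0.679 sz -0.093
1.0 [0.0565 0.1689] sx 0.77 sz -0.084
0.9 [0.0458 0.1667] sx 0.859 sz -0.065
0.8 [0.0354 0.1634] sx 0.946 sz -0.038
0.7 [0.0254 0.1591] sx 1.029 sz -0.002
0.6 [0.0158 0.1538] sx 1.109 sz 0.042
0.5 [0.0068 0.1476] sx 1.183 sz 0.094
0.4 [-0.0015  0.1405] sx 1.253 sz 0.153
0.3 [-0.009   0.1326] sx 1.316 sz 0.219
0.2 [-0.0158  0.124 ] sx 1.372 sz 0.291
0.1 [-0.0216  0.1148] sx 1.421 sz 0.368
-0.0 [-0.0265  0.105 ] sx 1.461 sz 0.449
```

>>> drive_tool(increments=[[[-1,0.12,0,0,0],[-1,0.24,0,0,0],[-1,0.32,0,-0.04,0],[-1,0.41,0,-0.07,0],[-1,0.5,0,-0.085,0]]])

```text
time_s: 10.85
tcp_pos: [0.6027, -0.0265, 0.1713]
eef_rot: [180.0, 0.1, 172.6]
contact_force: [2.3, -0.6, 1.7]
gripper_width: 0.0005
gripper_force: 1.0
```

>>> drive_tool(increments=[[[-1,0.09,0,-0.009,0],[-1,0.18,0,-0.008,0],[-1,0.27,0,0.001,0],[-1,0.36,0,0.02,0],[-1,0.45,0,0.05,0]]])

```text
time_s: 11.48
tcp_pos: [0.5481, -0.0197, 0.1632]
eef_rot: [-180.0, -0.0, 172.6]
contact_force: [0.4, 0.1, 0.7]
gripper_width: 0.0006
gripper_force: 0.4
```

```bash
python3 - <<'E'
from h import *
s=r.get_state();t=np.radians(-7.34);c,n=np.cos(t),np.sin(t);d=s['tcp_pos'][:2]-[.514,-.0121]
print(c*d[0]+n*d[1],-n*d[0]+c*d[1],s['tcp_pos'][2],s['contact_force'])
crop('side','s7',285,135,100,80,6)
E
```

```text
0.03480974829473186 -0.0031701487396860713 0.16323947138839243 [0.39210294 0.13967983 0.74874636]
```

View pics/s7.png

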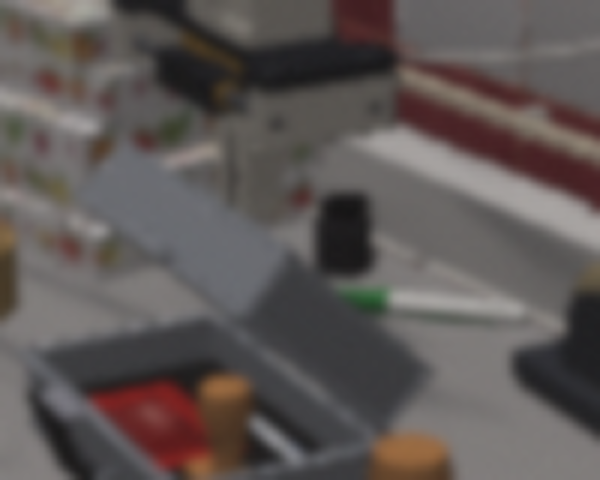

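The picture shows the lid about half shut with the fingers behind it, and the stamp upright at (225,420). Continuing the arc.

>>> drive_tool(increments=[[[-1,0.083,0,0.036,0],[-1,0.163,0,0.08,0],[-1,0.238,0,0.132,0],[-1,0.308,0,0.191,0],[-1,0.37,0,0.257,0]]])

```text
time_s: 12.15
tcp_pos: [0.5045, -0.0139, 0.1324]
eef_rot: [-180.0, -0.0, 172.6]
contact_force: [0.1, 0.4, -0.3]
gripper_width: 0.0003
gripper_force: 0.0
```

>>> drive_tool(increments=[[[-1,0.056,0,0.072,0],[-1,0.105,0,0.149,0],[-1,0.13,0,0.2,0],[-1,0.145,0,0.23,0],[-1,0.145,0,0.24,0]]])

```text
time_s: 12.78
tcp_pos: [0.488, -0.0118, 0.105]
eef_rot: [-180.0, 0.0, 172.6]
contact_force: [-8.5, 2.3, 20.5]
gripper_width: 0.0004
gripper_force: 10.3
```

>>> drive_tool(increments=[[[-1,0,0,-0.2,0],[-1,0,0,-0.4,0],[-1,0.3,0,-0.4,0],[-1,0.6,0,-0.4,0],[-1,0.77,0,-0.4,0]]])

```text
time_s: 13.4
tcp_pos: [0.395, 0.0001, 0.1522]
eef_rot: [180.0, 0.0, 172.6]
contact_force: [-0.3, 0.2, 0.3]
gripper_width: 0.0002
gripper_force: 0.0
```

```bash
python3 - <<'E'
from h import *
for i in range(1): capture('top')
s=r.get_state();t=np.radians(-7.34);c,n=np.cos(t),np.sin(t);d=s['tcp_pos'][:2]-[.514,-.0121]
print(c*d[0]+n*d[1],-n*d[0]+c*d[1],s['tcp_pos'][2],s['contact_force'],s['eef_rot'])
E
```

```text
-0.12136539487699588 -0.0036200626848541407 0.1520806586719188 [-2.74489543 -1.88733966 -0.9314536 ] [ 1.79961085e+02 -2.12868529e-02  1.72545317e+02]
```

Case x −0.121: room enough to lower by 92 mm.

>>> drive_tool(increments=[[[-1,0,0,0.25,0],[-1,0,0,0.5,0],[-1,0,0,0.7,0],[-1,0,0,0.76,0],[-1,0,0,0.76,0]]])

```text
time_s: 14.08
tcp_pos: [0.3965, 0.0002, 0.061]
eef_rot: [-180.0, -0.0, 172.6]
contact_force: [-0.1, 0.5, -0.7]
gripper_width: 0.0006
gripper_force: 0.0
```

>>> drive_tool(increments=[[[-1,-0.05,0,0,0],[-1,-0.1,0,0,0],[-1,-0.15,0,0,0],[-1,-0.18,0,0,0],[-1,-0.18,0,0,0]]])

```text
time_s: 14.7
tcp_pos: [0.4171, -0.0029, 0.0607]
eef_rot: [-180.0, -0.1, 172.5]
contact_force: [-3.6, 1.1, 3.4]
gripper_width: 0.0004
gripper_force: 2.0
```

>>> drive_tool(increments=[[[-1,-0.02,0,0,0],[-1,-0.04,0,0,0],[-1,-0.06,0,0,0],[-1,-0.06,0,0,0]]])

```text
time_s: 15.2
tcp_pos: [0.4247, -0.0037, 0.0609]
eef_rot: [-180.0, -0.0, 172.6]
contact_force: [-4.1, 0.7, 0.8]
gripper_width: 0.0001
gripper_force: 1.5
```

>>> drive_tool(increments=[[[-1,-0.02,0,0,0],[-1,-0.03,0,0,0],[-1,-0.03,0,0,0]]])

```text
time_s: 15.58
tcp_pos: [0.4255, -0.0045, 0.0604]
eef_rot: [-179.9, -0.3, 172.5]
contact_force: [-14.8, 6.5, 12.3]
gripper_width: 0.0006
gripper_force: 7.8
```

>>> drive_tool(increments=[[[-1,-0.02,0,0,0],[-1,-0.03,0,0,0],[-1,-0.03,0,0,0]]])

```text
time_s: 15.95
tcp_pos: [0.4264, -0.0051, 0.0602]
eef_rot: [-179.9, -0.5, 172.5]
contact_force: [-27.1, 13.9, 24.7]
gripper_width: 0.0005
gripper_force: 16.1
```

>>> drive_tool(increments=[[[-1,0.1,0,0,0],[-1,0.25,0,0,0],[-1,0.25,0,-0.4,0],[-1,0.25,0,-0.9,0],[-1,0.25,0,-1,0]]])

```text
time_s: 16.58
tcp_pos: [0.404, 0.0003, 0.1848]
eef_rot: [179.8, 0.4, 172.6]
contact_force: [-1.2, -0.2, -0.6]
gripper_width: 0.0003
gripper_force: 0.0
```

>>> drive_tool(increments=[[[-1,0,-0.4,-0.1,0],[-1,0,-0.8,-0.2,0],[-1,0,-1,-0.2,0],[-1,0,-1,-0.2,0]]])

```text
time_s: 17.08
tcp_pos: [0.386, -0.1207, 0.2045]
eef_rot: [180.0, 0.0, 172.4]
contact_force: [-0.2, 0.5, -0.1]
gripper_width: 0.0004
gripper_force: 0.0
```

>>> drive_tool(increments=[[[-1,0,-0.4,-0.1,0],[-1,0,-0.8,-0.2,0],[-1,0,-1,-0.2,0],[-1,0,-1,-0.2,0]]])

```text
time_s: 17.58
tcp_pos: [0.3709, -0.2391, 0.2283]
eef_rot: [180.0, -0.0, 172.5]
contact_force: [0.2, -0.5, -0.2]
gripper_width: 0.0003
gripper_force: 0.0
```

```bash
python3 - <<'E'
from h import *
im=capture('top');im2=capture('side')
c,s=np.cos(np.radians(-7.34)),np.sin(np.radians(-7.34))
def W(x,y,z):return [.514+c*x-s*y,-.0121+s*x+c*y,z]
# intensity profiles along case x (front edge lid+latch) at y=0 and y=.06, plane z
for y,z in((0,.066),(.06,.094),(-.06,.094)):
    xs=np.arange(-.125,.075,.004)
    uv=proj("top",[W(x,y,z) for x in xs]).astype(np.float32)
    g=cv2.remap(cv2.cvtColor(im,cv2.COLOR_RGB2GRAY),uv[:,0].copy(),uv[:,1].copy(),cv2.INTER_LINEAR).ravel()
    print(y,list(zip((xs*1e3).round().astype(int).tolist(),g.tolist())))
# same point in side view : lid front wall, lid front-edge height at y=-.1
zs=np.arange(.03,.13,.004)
uv=proj("side",[W(-.061,-.06,z) for z in zs]).astype(np.float32)
g=cv2.remap(cv2.cvtColor(im2,cv2.COLOR_RGB2GRAY),uv[:,0].copy(),uv[:,1].copy(),cv2.INTER_LINEAR).ravel()
print(list(zip((zs*1e3).round().astype(int).tolist(),g.tolist())))
print(r.get_state()['tcp_pos'])
E
```

```text
0 [(-125, 94), (-121, 94), (-117, 91), (-113, 86), (-109, 83), (-105, 80), (-101, 79), (-97, 77), (-93, 76), (-89, 74), (-85, 74), (-81, 74), (-77, 72), (-73, 71), (-69, 70), (-65, 67), (-61, 66), (-57, 65), (-53, 62), (-49, 59), (-45, 56), (-41, 53), (-37, 47), (-33, 79), (-29, 141), (-25, 144), (-21, 142), (-17, 142), (-13, 141), (-9, 141), (-5, 141), (-1, 141), (3, 141), (7, 141), (11, 141), (15, 139), (19, 139), (23, 139), (27, 138), (31, 138), (35, 138), (39, 136), (43, 133), (47, 123), (51, 141), (55, 119), (59, 135), (63, 137), (67, 131), (71, 128)]
0.06 [(-125, 55), (-121, 71), (-117, 68), (-113, 62), (-109, 60), (-105, 79), (-101, 75), (-97, 75), (-93, 65), (-89, 82), (-85, 78), (-81, 78), (-77, 89), (-73, 100), (-69, 105), (-65, 90), (-61, 92), (-57, 120), (-53, 137), (-49, 135), (-45, 140), (-41, 139), (-37, 142), (-33, 146), (-29, 139), (-25, 139), (-21, 138), (-17, 138), (-13, 137), (-9, 138), (-5, 138), (-1, 137), (3, 138), (7, 137), (11, 136), (15, 136), (19, 137), (23, 136), (27, 135), (31, 135), (35, 134), (39, 131), (43, 118), (47, 149), (51, 124), (55, 134), (59, 1
[... 207 characters left out ...]
-69, 60), (-65, 58), (-61, 56), (-57, 53), (-53, 51), (-49, 49), (-45, 45), (-41, 42), (-37, 34), (-33, 88), (-29, 145), (-25, 147), (-21, 145), (-17, 145), (-13, 144), (-9, 144), (-5, 143), (-1, 143), (3, 142), (7, 142), (11, 142), (15, 142), (19, 141), (23, 140), (27, 139), (31, 138), (35, 139), (39, 137), (43, 127), (47, 139), (51, 124), (55, 136), (59, 138), (63, 127), (67, 127), (71, 130)]
[(30, 66), (34, 66), (38, 66), (42, 66), (46, 68), (50, 73), (54, 82), (58, 86), (62, 83), (66, 75), (70, 69), (74, 68), (78, 68), (82, 67), (86, 67), (90, 69), (94, 73), (98, 84), (102, 100), (106, 109), (110, 111), (114, 110), (118, 113), (122, 114), (126, 115)]
[ 0.37104683 -0.23806119  0.22838388]
```

```bash
python3 - <<'E'
from h import *
im0=cv2.imread('pics/side0.png');im2=capture('side')[:,:,::-1]
c,s=np.cos(np.radians(-7.34)),np.sin(np.radians(-7.34))
def W(x,y,z):return [.514+c*x-s*y,-.0121+s*x+c*y,z]
xs=np.arange(-.125,-.045,.004)
for z in(.05,.062,.07):
  uv=proj("side",[W(x,-.0,z) for x in xs]).astype(np.float32)
  for im in(im0,im2):
    g=cv2.remap(cv2.cvtColor(np.ascontiguousarray(im),cv2.COLOR_BGR2GRAY),uv[:,0].copy(),uv[:,1].copy(),cv2.INTER_LINEAR).ravel()
    print(z,list(zip((xs*1e3).round().astype(int).tolist(),g.tolist())))
for q in(0,.05,.1,.2,.37):
  print(q,proj("side",[W(-.070-.012*np.cos(q)-.046*np.sin(q),y,.02+.046*np.cos(q)-.012*np.sin(q)) for y in(-.023,.023)]).round(1).tolist())
a=cv2.cvtColor(np.ascontiguousarray(im2),cv2.COLOR_BGR2GRAY)
print(a[186:216,284:306])
E
```

```text
0.05 [(-125, 143), (-121, 142), (-117, 141), (-113, 141), (-109, 140), (-105, 140), (-101, 139), (-97, 134), (-93, 112), (-89, 72), (-85, 41), (-81, 34), (-77, 47), (-73, 67), (-69, 77), (-65, 83), (-61, 99), (-57, 112), (-53, 99), (-49, 78)]
0.05 [(-125, 128), (-121, 127), (-117, 127), (-113, 127), (-109, 126), (-105, 125), (-101, 125), (-97, 120), (-93, 103), (-89, 79), (-85, 56), (-81, 38), (-77, 29), (-73, 26), (-69, 30), (-65, 46), (-61, 72), (-57, 86), (-53, 89), (-49, 82)]
0.062 [(-125, 143), (-121, 144), (-117, 144), (-113, 142), (-109, 142), (-105, 141), (-101, 136), (-97, 111), (-93, 70), (-89, 49), (-85, 68), (-81, 104), (-77, 125), (-73, 129), (-69, 123), (-65, 110), (-61, 92), (-57, 75), (-53, 65), (-49, 62)]
0.062 [(-125, 129), (-121, 129), (-117, 129), (-113, 128), (-109, 126), (-105, 126), (-101, 121), (-97, 104), (-93, 79), (-89, 63), (-85, 48), (-81, 33), (-77, 27), (-73, 36), (-69, 59), (-65, 89), (-61, 103), (-57, 97), (-53, 79), (-49, 69)]
0.07 [(-125, 145), (-121, 145), (-117, 143), (-113, 142), (-109, 141), (-105, 140), (-101, 129), (-97, 96), (-93, 69), (-89, 
[... 2637 characters left out ...]
7  30  26  26  29  41  56  64
   66  73  83  89]
 [126 125 125 124 125 126 127 124 112  85  52  31  26  26  28  40  55  63
   64  68  75  84]
 [123 123 123 123 125 126 127 127 119  97  62  35  26  25  29  39  55  64
   66  67  69  73]
 [121 122 122 124 124 126 126 127 122 107  75  43  28  25  27  37  52  63
   67  69  68  69]
 [122 122 122 124 126 127 127 127 126 116  92  62  38  28  26  34  47  61
   68  71  69  68]
 [126 124 124 125 126 127 128 128 127 123 110  88  60  38  29  31  46  65
   74  73  70  68]
 [129 128 127 127 128 128 128 128 128 127 123 111  88  61  39  33  49  71
   76  72  67  66]
 [132 130 129 129 129 128 128 128 129 129 127 123 111  89  61  45  52  66
   69  66  63  65]]
```

```bash
python3 -c "
from plant import job
print(job.close_job())"
```

```text
the job is handed in; nothing more can be done
None
```

I put the stamp upright in its bay, shut the lid, pushed the latch to its hard stop and handed the job in; `close_job` returned no verdict, so the final state rests on contact forces, positions and image readings, and I did not re-check the tape roll.

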